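# Bearing out of the covered parts box

### The job

Slide the cover of the steel parts box along its two keyhole slots until the stud heads stand in the wide ends, lift it off and lay it flat on the bare bench, handle up. Then lift the bearing out of the box and lay it flat in the shallow round dish, leaving the nut and the spark plug in the box. Set the cover and the bearing down rather than dropping them, and do not shift the pliers, tape and screwdriver lying nearby.

Things in the scene. Friction and masses are not known exactly. Their poses are not given: they have to be found in the camera images.
- parts_box: Grey steel parts box, fixed. Origin: centre of its underside, on the bench; x across (short way), y along, z up; turned by up to 0.3 rad from the world axes. Inside 136 (x) by 190 (y) mm, walls and floor 3 mm, rim at z = 42 mm. Lugs at both ends reach y = +/-124 mm. Box and dish stand on opposite sides (either may be left) of the middle; the bench between them is bare.
- box_stud (a point): Top of the headed stud on the +y lug of the box, 52 mm above the bench; in the box frame at x = 0, y = 110 mm. Its twin is at y = -110 mm. Shank 6 mm in diameter, head 15 mm in diameter and 3 mm high; axes as the box's. The 4 mm cover has 3 mm of play under the heads.
- cover_handle (a point): Centre of the handle of the loose cover: a black bar 12 mm wide (x), 94 mm long (y), 14 mm high, on posts near its ends, open below. The point is 34 mm above the underside and over the centre of the plate: bare steel sheet, 146 (x) by 246 (y) by 4 mm, 0.35 kg. Axes are the cover's, at first as the box's. Height of the point: 76 mm on the box's rim, 34 mm flat on the bench.
- cover_wide (a point): Centre of the wide end of the cover's keyhole slot at its +y end (cover x = 28, y = 110 mm, on its top face); a twin at y = -110 mm. Wide end 24 mm across; the slot runs from it to cover x = -7 mm, 9.5 mm wide. The studs start at cover x = 0 to 5 mm. Slide the cover to the box's -x, with light friction, until this point is over the stud (within 4 mm), then lift.
- bearing_mid (a point): Centre of the ball bearing, a ring 47 mm in diameter, 14 mm high, 0.12 kg. It lies flat on the box floor (point at 10 mm), hidden until the cover is off: in a row along the box's y, about 60 mm apart, in random order with nut and plug. Its centre is within 8 mm of x = 0 and 63 mm of y = 0 in the box's frame: there is free space on its two sides along the box's x.
- nut_mid (a point): Centre of a rusty hexagon nut, 28 by 24 mm, 13 mm high, lying in the box, to stay in it.
- plug_mid (a point): Centre of a spark plug, 63 mm long, 21 mm thick, lying in the box roughly along the box's x, to stay in it.
- dish: Shallow round dish of bare steel, loose, 0.4 kg. Origin: centre of its underside, on the bench; z up. Rim 138 mm in diameter and 13 mm high; flat floor about 122 mm in diameter, 3 mm thick. The bearing lying in it has its centre 10 mm above the bench.
- pliers: Black-handled pliers, 163 mm long, lying on the bench beyond the work (bystander). Origin: centre of the underside.
- tape: Roll of black tape, 67 mm in diameter, lying flat on the bench beyond the work (bystander). Origin: centre of the underside.
- driver: Small screwdriver, orange handle, 118 mm long, lying on the near part of the bench (bystander). Origin: centre of the underside.
Mind the look-alikes: they are no part of the job. There is more than one size of the dish; the job needs the largest.

How it is judged (in metres and radians):
On the way, in this order (a step that is already met when the one before it is completed fails the run):
1. the cover is slid along its keyhole slots to the wide ends, still lying on the box (x of cover_handle in the frame of parts_box below -0.021 m and z of cover_handle in the frame of parts_box below 0.085 m), for 0.05 s.
2. the cover is lifted clear of the studs (z of cover_handle in the frame of parts_box above 0.095 m), for 0.05 s.
3. the cover lies flat on the bench (height (world z) of cover_handle below 0.04 m and angle between cover_handle's own z axis and vertical below 0.06 rad and linear speed of cover below 0.02 m/s), for 0.2 s.
4. the bearing is lifted out of the box (height (world z) of bearing_mid above 0.05 m), for 0.05 s.
At the end, for the whole second after the job is handed in: The cover lies flat on the bench, handle up (within 0.06 rad, handle centre under 40 mm high); the bearing lies flat in the dish (within 0.1 rad, its centre within 38 mm of the dish's centre); the nut and the spark plug are in the box; all at rest (all of step 3 and horizontal distance between bearing_mid and dish below 0.038 m and z of bearing_mid in the frame of dish below 0.014 m and angle between dish's own z axis and vertical below 0.06 rad and (angle between bearing_mid's own z axis and vertical below 0.1 rad or angle between bearing_mid's own z axis and vertical above 3.04 rad) and linear speed of bearing below 0.02 m/s and z of each of nut_mid, plug_mid in the frame of parts_box below 0.04 m and x of nut_mid in the frame of parts_box between -0.068 and 0.068 m and y of nut_mid in the frame of parts_box between -0.095 and 0.095 m and x of plug_mid in the frame of parts_box between -0.068 and 0.068 m and y of plug_mid in the frame of parts_box between -0.095 and 0.095 m); the robot touches nothing.
It fails at once if the cover is dropped onto the bench (faster than 0.7 m/s close to it) (height (world z) of cover_handle below 0.065 m and linear speed of cover above 0.7 m/s).
It fails at once if the bearing is dropped into the dish (faster than 0.7 m/s close to it) (horizontal distance between bearing_mid and dish below 0.069 m and height (world z) of bearing_mid below 0.03 m and linear speed of bearing above 0.7 m/s).
It fails at once if the nut or the spark plug leaves the box (not (z of nut_mid in the frame of parts_box below 0.04 m and x of nut_mid in the frame of parts_box between -0.068 and 0.068 m and y of nut_mid in the frame of parts_box between -0.095 and 0.095 m) or not (z of plug_mid in the frame of parts_box below 0.04 m and x of plug_mid in the frame of parts_box between -0.068 and 0.068 m and y of plug_mid in the frame of parts_box between -0.095 and 0.095 m)).
It fails at once if the pliers, the tape or the screwdriver is shifted by more than 30 mm (distance of any of pliers, tape, driver from where it was at the start of the episode above 0.03 m).
It also fails if it takes over 58 s, if anything falls off the work surface, if the arm or the gripper's body presses on something with over 40 N, if the wrist force passes 120 N, or if a joint passes its speed limit or range.

### The arm

A 6-joint arm with a two-finger parallel gripper is mounted at the origin on a cart in front of the work surface, level with it; the furniture and walls round the work are solid. World frame = base frame: x ahead of the robot, y to its left, z up, the work surface at z = 0. Lengths are in mm, angles in rad, forces in N, time in s.
With the tool pointing down it reaches from about 275 to 725 mm from the base axis. Payload 15.9 kg.
Tool frame: the origin (TCP) lies between the finger pads; the fingertips stand 14 mm ahead of it and the grasp point (between the pads) lies 5 mm behind it; z points along the fingers, y is the line along which they close (so a half turn about z gives the same grasp; the last joint's range is limited). The gripper opens to 85 mm and grips with 20 to 120 N. Pads are 22 mm wide; open, the fingers measure 114 mm over their backs; the gripper's body (76 mm by 85 mm) begins 54 mm behind the grasp point. The pads swing forward as they close: fully open they stand 13 mm farther back than shut.
Start: joints at [-1.25, 0.213, -0.034, 1.323, 0, 1.571], TCP at [157.657, -474.479, 245.306] pointing down, gripper open.
Joint ranges: [-2.98, 2.98], [-0.74, 1.72], [-1.14, 1.35], [-2.1, 2.04], [-1.57, 1.44], [-3.14, 3.14]. Speed limits (rad/s): [1.89, 1.89, 2.39, 2.57, 3.14, 3.14].

### API

Orientations are given as a rotation vector (axis times angle).
In Python, from workcell import sense, optics, workorder gives the robot as it stands.
- The arm moves only by the tool carry_out, never from a script. Its argument "motion" is a list of rows, each an object of numbers: "tx", "ty", "tz": the shift along the tool's x, y, z in mm; "yaw": the turn about the tool's z in rad; "jaw": the finger opening in mm, from 0 to 85.4. In form: [{"tx": .., "ty": .., "tz": .., "yaw": .., "jaw": ..}, ...]. A call has 1 to 20 rows; each row shifts and turns the commanded pose from where the row before left it, along the tool's axes as they then stand; what a row does not reach is not made up. A row lasts 1/10 s, in which the tool goes at most 50 mm and 8.59 degrees, less where a joint would pass 70% of its speed; a pose out of reach is approached as far as the arm can. A call is refused whole if a number of a shift passes 50 or a number of a turn 0.15, either way. A call with a gripper value outside its range is refused whole. The fingers move at their own pace and stop on an object; "newtons" is the grip in N (left out, the last holds). Time passes only in rows, so rows that do not move let the fingers close. It gives the time, the measured TCP pose, the force, the opening and the grip force at its end, in the units of the state.
- sense(): the state, without advancing time (a new reading comes with each control period).
- optics.read_camera(name): name is "scene" or "top" or "wrist"; returns the picture (400x640x3 uint8, red, green, blue); there is no depth.
- optics.camera_info(name): a dict with "camera_matrix" (3x3 intrinsics, pixels), "extrinsics" (4x4, takes a point from camera to world coordinates); the wrist camera has in their place "hand_eye" (4x4, takes a point from camera to tool coordinates, whose origin is the TCP and whose axes are the flange's). Camera axes: x right, y down, z forward; pixel columns grow to the right and rows downward; lengths in mm; the calibration is good to about 2 mm. A picture is of the moment at which its call begins: read the wrist's pose just before it. camera_info takes no time and is no camera call.
- workorder.finish_job(): hands the job in; it is judged then, once.
The state is a dict: "clock": time; "q": joint angles; "dq": joint speeds; "effort": joint torques, N m; "position": TCP position; "eef_rot": TCP orientation; "contact_force": force on the tool from outside, world axes, zero at the start; "wrist_torque": the same for the moment, N m; "finger_gap": finger opening in mm; "grip_force": force on a finger pad.
Only numpy, scipy, OpenCV 4.12 (cv2) and the standard library are available. Lean on these libraries where they do the work, as an engineer would, in place of code of your own. Each camera call takes 0.05 s, during which the arm holds its last target. There are 200 camera calls.

## Working session

There is one attempt and no reset: what is moved stays moved. The work goes in short steps, Python scripts to look and compute and a tool call to move; the robot and the scene stay as the last step left them, time stands still between calls to the robot, and variables do not carry over. Pictures are saved under pics/ and viewed, at most 10 in all, crops included, and the job is handed in when it is done.

Besides the shell and the picture viewer there is one more tool, called after ">>>" as name(argument=value, ...), one argument or row to a line, values as JSON. carry_out: Moves the arm, as the interface text tells. Its arguments: {"type":"object","properties":{"motion":{"type":"array"},"newtons":{"type":"number"}},"required":["motion"]}

```bash
mkdir -p pics
python3 - <<'E'
from workcell import sense, optics
import cv2
s=sense(); print(s)
for n in("top","scene"):
    im=optics.read_camera(n); cv2.imwrite(f"pics/{n}0.png",im[...,::-1])
    print(n,optics.camera_info(n))
print(optics.camera_info("wrist"))
E
```

```text
{'clock': 0.0, 'q': array([-1.25002057e+00,  2.13386704e-01, -3.50418705e-02,  1.32350794e+00,
        2.34082994e-05,  1.57078568e+00]), 'dq': array([-0.00141431,  0.00046741, -0.00089195, -0.00189352, -0.00128697,
       -0.00137679]), 'effort': array([ 1.11111414e-03, -6.86162925e+01,  4.87112403e+01,  1.78650208e-02,
        1.34842749e-04, -6.01372562e-05]), 'position': array([ 157.55685266, -474.1885404 ,  244.80772939]), 'eef_rot': array([-3.10015413e+00, -5.01551982e-01,  2.49628882e-04]), 'contact_force': array([ 0.95285653, -0.24616927, -0.37800724]), 'wrist_torque': array([0.00286169, 0.02320571, 0.00055432]), 'grip_force': 0.0, 'finger_gap': 85.50183624710021}
top {'camera_matrix': array([[406.5130592 ,   0.        , 317.96903587],
       [  0.        , 406.5130592 , 199.54448668],
       [  0.        ,   0.        ,   1.        ]]), 'extrinsics': array([[-1.88623170e-02, -9.97987507e-01,  6.05404670e-02,
         4.95862811e+02],
       [-9.99815281e-01,  1.86040973e-02, -4.82612873e-03,
         1.76056916e+01],
       [ 3.69011545e-03, -6.06203160e-02, -9.98154076e-01,
[... 475 characters left out ...]
,
       [ 2.48216263e-02, -8.67094088e-01, -4.97525606e-01,
         6.23633164e+02],
       [ 0.00000000e+00,  0.00000000e+00,  0.00000000e+00,
         1.00000000e+00]])}
{'camera_matrix': array([[324.71147574,   0.        , 314.61347681],
       [  0.        , 324.71147574, 206.42784093],
       [  0.        ,   0.        ,   1.        ]]), 'hand_eye': array([[-9.88239905e-04, -9.52099160e-01, -3.05787857e-01,
         7.83803793e+01],
       [ 9.99999453e-01, -1.04545858e-03,  2.33523842e-05,
        -1.67845636e+00],
       [-3.41922325e-04, -3.05787667e-01,  9.52099672e-01,
        -1.27104425e+02],
       [ 0.00000000e+00,  0.00000000e+00,  0.00000000e+00,
         1.00000000e+00]])}
```

View pics/top0.png

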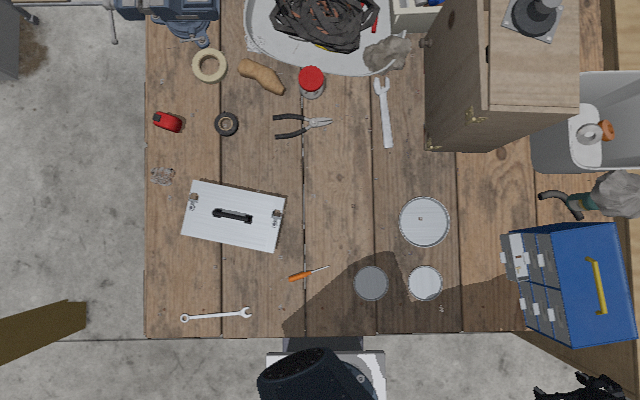

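View pics/scene0.png

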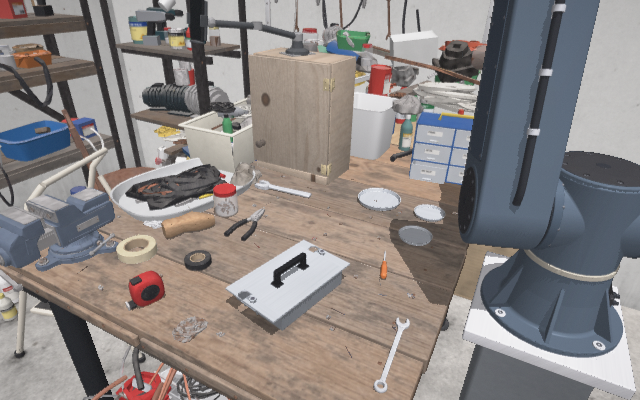

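The top view shows the covered box at about (233,216), with its handle ends at (213,212) and (252,219), and the large dish at (423,221). I'll enlarge it to see the keyholes.

```bash
python3 - <<'E'
import cv2
im=cv2.imread("pics/top0.png")
c=cv2.resize(im[170:260,173:293],None,fx=6.5,fy=6.5,interpolation=cv2.INTER_CUBIC)
cv2.imwrite("pics/topcrop.png",c)
E
cat > h.py <<'E'
import numpy as np, cv2
from scipy.spatial.transform import Rotation as R
from workcell import sense, optics
def ray(name,uv,z,s=None):
    i=optics.camera_info(name); K=i["camera_matrix"]
    if name=="wrist":
        T=np.eye(4);T[:3,:3]=R.from_rotvec(s["eef_rot"]).as_matrix();T[:3,3]=s["position"];E=T@i["hand_eye"]
    else: E=i["extrinsics"]
    d=E[:3,:3]@np.linalg.inv(K)@np.array([*uv,1.]);o=E[:3,3]
    return o+d*(z-o[2])/d[2]
def proj(name,p,s=None):
    i=optics.camera_info(name); K=i["camera_matrix"]
    if name=="wrist":
        T=np.eye(4);T[:3,:3]=R.from_rotvec(s["eef_rot"]).as_matrix();T[:3,3]=s["position"];E=T@i["hand_eye"]
    else: E=i["extrinsics"]
    c=np.linalg.inv(E)@np.array([*p,1.]);u=K@c[:3];return u[:2]/u[2]
def totool(v,s): return R.from_rotvec(s["eef_rot"]).as_matrix().T@np.asarray(v,float)
E
python3 - <<'E'
from h import *
for n,uv,z in [("handle",(233,215.5),83),("hA",(213,212),83),("hB",(252,219),83),("c1",(195,180),46),("c2",(286,194),46),("c3",(276,252),46),("c4",(181,237),46),("dish",(423.5,221.5),13),("driver",(308,273),8)]: print(n,ray("top",uv,z).round(1))
s=sense();M=R.from_rotvec(s["eef_rot"]).as_matrix();print(M.round(3))
E
```

```text
handle [521.7 226.8  83. ]
hA [531.4 276.9  83. ]
hB [512.  179.2  83. ]
c1 [617.3 333.1  46. ]
c2 [576.2  95.7  46. ]
c3 [426.1 123.7  46. ]
c4 [469.5 369.4  46. ]
dish [ 497.8 -269.9   13. ]
driver [366.1  42.7   8. ]
[[ 0.949  0.315 -0.   ]
 [ 0.315 -0.949  0.001]
 [-0.    -0.001 -1.   ]]
```

View pics/topcrop.png

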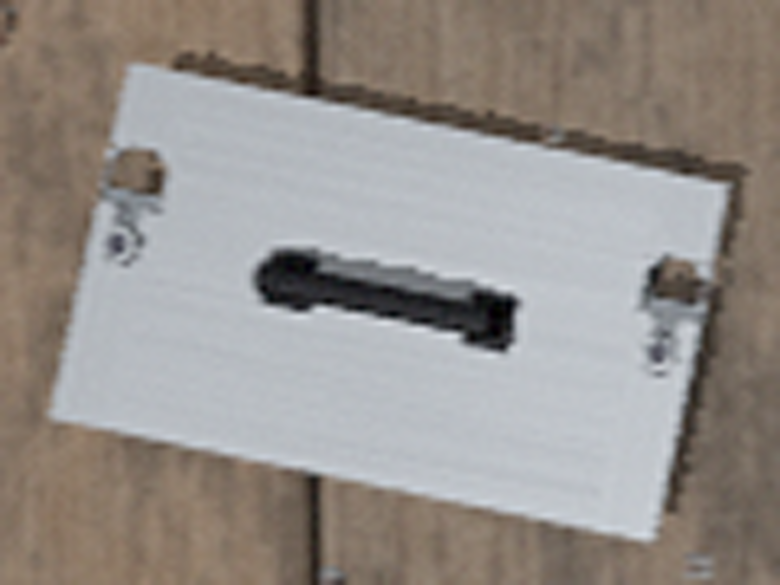

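The crop shows the wide ends at about (193.8,196.5) and (277.2,213.5), with the studs below them at (191.8,207.2) and (274.5,224.2). So box +x is roughly world +x, yaw is about -0.186, and the slide runs toward the robot. I'm turning the tool and approaching.

>>> carry_out(
  motion=[
    {"yaw": -0.133},
    {"yaw": -0.133},
    {"yaw": -0.133},
    {"yaw": -0.133},
    {"yaw": -0.133},
    {"yaw": -0.133},
    {"yaw": -0.133},
    {"yaw": -0.133},
    {"tx": 38, "ty": 11.4},
    {"tx": 38, "ty": 11.4},
    {"tx": 38, "ty": 11.4},
    {"tx": 38, "ty": 11.4},
    {"tx": 38, "ty": 11.4},
    {"tx": 38, "ty": 11.4},
    {"tx": 38, "ty": 11.4},
    {"tx": 38, "ty": 11.4},
    {"tx": 38, "ty": 11.4},
    {"tx": 38, "ty": 11.4},
    {"tx": 38, "ty": 11.4},
    {"tx": 38, "ty": 11.4},
  ],
)

```text
invalid input
```

>>> carry_out(
  motion=[
    {"tx": 38, "ty": 11.4, "tz": 6},
    {"tx": 38, "ty": 11.4, "tz": 6},
    {"tx": 38, "ty": 11.4, "tz": 6},
    {"tx": 38, "ty": 11.4, "tz": 6},
    {"tx": 38, "ty": 11.4, "tz": 6},
    {"tx": 38, "ty": 11.4, "tz": 6},
    {"tx": 38, "ty": 11.4, "tz": 6},
    {"tx": 38, "ty": 11.4, "tz": 6},
    {},
    {},
  ],
)

```text
invalid input
```

Run:
```python
from h import *
s=sense();im=optics.read_camera("wrist");cv2.imwrite("pics/w1.png",im[...,::-1])
np.save("w1.npy",s,allow_pickle=True)
print(s["clock"],s["position"],s["q"].round(2));print(R.from_rotvec(s["eef_rot"]).as_matrix().round(3))
```

```text
0.1 [ 157.55591665 -474.20965265  244.86898075] [-1.25  0.21 -0.03  1.32 -0.    1.57]
[[ 0.949  0.315 -0.   ]
 [ 0.315 -0.949  0.001]
 [-0.    -0.001 -1.   ]]
```

View pics/w1.png

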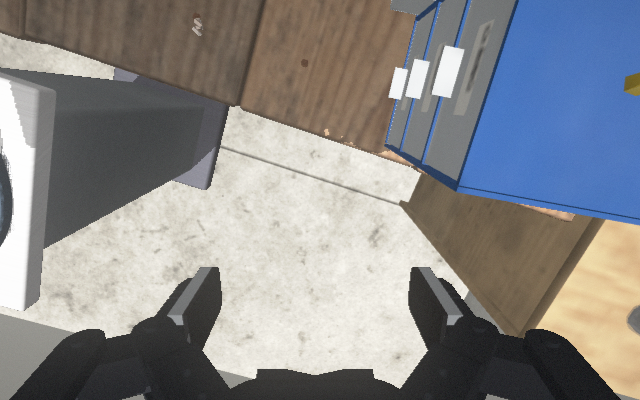

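The moves were refused, probably because every key is required. The picture only shows the start pose, with the blue drawer on the right. I'll retry with full rows.

>>> carry_out(
  motion=[
    {"tx": 0, "ty": 0, "tz": 0, "yaw": -0.133, "jaw": 85},
    {"tx": 0, "ty": 0, "tz": 0, "yaw": -0.133, "jaw": 85},
    {"tx": 0, "ty": 0, "tz": 0, "yaw": -0.133, "jaw": 85},
    {"tx": 0, "ty": 0, "tz": 0, "yaw": -0.133, "jaw": 85},
    {"tx": 0, "ty": 0, "tz": 0, "yaw": -0.133, "jaw": 85},
    {"tx": 0, "ty": 0, "tz": 0, "yaw": -0.133, "jaw": 85},
    {"tx": 0, "ty": 0, "tz": 0, "yaw": -0.133, "jaw": 85},
    {"tx": 0, "ty": 0, "tz": 0, "yaw": -0.133, "jaw": 85},
    {"tx": 38, "ty": 11.4, "tz": 0, "yaw": 0, "jaw": 85},
    {"tx": 38, "ty": 11.4, "tz": 0, "yaw": 0, "jaw": 85},
    {"tx": 38, "ty": 11.4, "tz": 0, "yaw": 0, "jaw": 85},
    {"tx": 38, "ty": 11.4, "tz": 0, "yaw": 0, "jaw": 85},
    {"tx": 38, "ty": 11.4, "tz": 0, "yaw": 0, "jaw": 85},
    {"tx": 38, "ty": 11.4, "tz": 0, "yaw": 0, "jaw": 85},
    {"tx": 38, "ty": 11.4, "tz": 0, "yaw": 0, "jaw": 85},
    {"tx": 38, "ty": 11.4, "tz": 0, "yaw": 0, "jaw": 85},
    {"tx": 38, "ty": 11.4, "tz": 0, "yaw": 0, "jaw": 85},
    {"tx": 38, "ty": 11.4, "tz": 0, "yaw": 0, "jaw": 85},
  ],
  newtons=60,
)

```text
clock: 1.95
position: [340.3, -120.5, 245.3]
eef_rot: [2.418, 2.005, 0.0]
contact_force: [1.5, -0.2, -0.7]
finger_gap: 85.2
grip_force: 0.0
```

>>> carry_out(
  motion=[
    {"tx": 37.6, "ty": 11.4, "tz": 7, "yaw": 0, "jaw": 85},
    {"tx": 37.6, "ty": 11.4, "tz": 7, "yaw": 0, "jaw": 85},
    {"tx": 37.6, "ty": 11.4, "tz": 7, "yaw": 0, "jaw": 85},
    {"tx": 37.6, "ty": 11.4, "tz": 7, "yaw": 0, "jaw": 85},
    {"tx": 37.6, "ty": 11.4, "tz": 7, "yaw": 0, "jaw": 85},
    {"tx": 37.6, "ty": 11.4, "tz": 7, "yaw": 0, "jaw": 85},
    {"tx": 37.6, "ty": 11.4, "tz": 7, "yaw": 0, "jaw": 85},
    {"tx": 37.6, "ty": 11.4, "tz": 7, "yaw": 0, "jaw": 85},
    {"tx": 37.6, "ty": 11.4, "tz": 7, "yaw": 0, "jaw": 85},
    {"tx": 37.6, "ty": 11.4, "tz": 7, "yaw": 0, "jaw": 85},
    {"tx": 0, "ty": 0, "tz": 0, "yaw": 0, "jaw": 85},
  ],
)

```text
clock: 3.05
position: [522.2, 229.6, 173.3]
eef_rot: [-2.415, -2.008, 0.002]
contact_force: [-0.8, -2.7, 0.1]
finger_gap: 84.7
grip_force: 0.0
```

Run:
```python
from h import *
s=sense();im=optics.read_camera("wrist");cv2.imwrite("pics/w2.png",im[...,::-1])
np.save("w2.npy",s,allow_pickle=True)
print(s["clock"],s["position"],s["q"].round(2));print(R.from_rotvec(s["eef_rot"]).as_matrix().round(3))
```

```text
3.05 [522.18659532 229.59875333 173.29327431] [0.41 0.38 0.01 1.2  0.   2.17]
[[ 0.182  0.983 -0.002]
 [ 0.983 -0.182 -0.   ]
 [-0.    -0.002 -1.   ]]
```

View pics/w2.png

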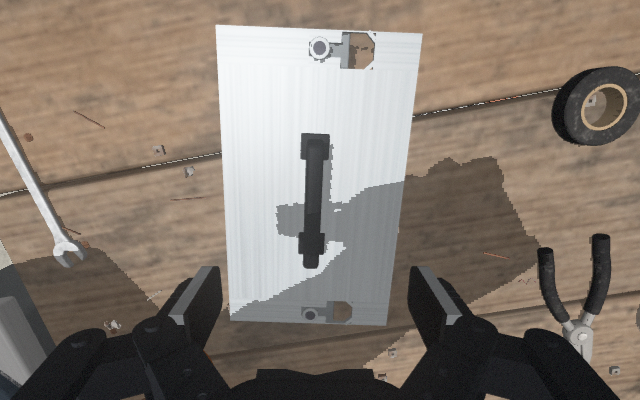

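The wrist view shows the handle bar from about (316,137) to (311,267). The studs are at (320,48) and (310,314), and the wide ends at (358,51) and (341,312).

Run:
```python
from h import *
s=np.load("w2.npy",allow_pickle=True).item()
P={}
for n,uv,z in [("h1",(316,137),83),("h2",(311,267),83),("s1",(320,48),52),("s2",(310,314),52),("w1",(359,51),46),("w2",(341,312),46)]:
    P[n]=ray("wrist",uv,z,s); print(n,P[n].round(1))
for k in "hsw":
    a,b=P[k+"1"],P[k+"2"];d=a-b;m=(a+b)/2
    print(k,m.round(1),"len",np.linalg.norm(d).round(1),"yaw",np.arctan2(-d[0],d[1]).round(3),"tool delta",totool(m-s["position"],s).round(1))
```

```text
h1 [532.7 286.5  83. ]
h2 [511.7 193.2  83. ]
s1 [546.  342.6  52. ]
s2 [498.5 130.5  52. ]
w1 [573.2 336.5  46. ]
w2 [526.  123.2  46. ]
h [522.2 239.9  83. ] len 95.7 yaw -0.222 tool delta [10.1 -1.7 90.3]
s [522.2 236.6  52. ] len 217.4 yaw -0.22 tool delta [  6.9  -1.  121.3]
w [549.6 229.8  46. ] len 218.5 yaw -0.218 tool delta [  5.3  27.1 127.2]
```

The stud spacing reads 217 mm (nominal 220) and the handle 96 mm (nominal 94), so the geometry holds. Yaw is -0.22. Descending and gripping.

>>> carry_out(
  motion=[
    {"tx": 8, "ty": -1.5, "tz": 10, "yaw": 0.037, "jaw": 85},
    {"tx": 0, "ty": 0, "tz": 23, "yaw": 0, "jaw": 70},
    {"tx": 0, "ty": 0, "tz": 23, "yaw": 0, "jaw": 60},
    {"tx": 0, "ty": 0, "tz": 23, "yaw": 0, "jaw": 60},
    {"tx": 0, "ty": 0, "tz": 12, "yaw": 0, "jaw": 60},
    {"tx": 0, "ty": 0, "tz": 10, "yaw": 0, "jaw": 60},
    {"tx": 0, "ty": 0, "tz": 0, "yaw": 0, "jaw": 5},
    {"tx": 0, "ty": 0, "tz": 0, "yaw": 0, "jaw": 5},
    {"tx": 0, "ty": 0, "tz": 0, "yaw": 0, "jaw": 5},
    {"tx": 0, "ty": 0, "tz": 0, "yaw": 0, "jaw": 5},
    {"tx": 0, "ty": 0, "tz": 0, "yaw": 0, "jaw": 5},
    {"tx": 0, "ty": 0, "tz": 0, "yaw": 0, "jaw": 5},
  ],
  newtons=60,
)

```text
clock: 4.3
position: [522.1, 234.7, 75.4]
eef_rot: [2.454, 1.96, 0.002]
contact_force: [-0.7, -0.2, 5.8]
finger_gap: 10.5
grip_force: 59.2
```

>>> carry_out(
  motion=[
    {"tx": 0, "ty": 0, "tz": -2.5, "yaw": 0, "jaw": 5},
    {"tx": 0, "ty": -3, "tz": 0, "yaw": 0, "jaw": 5},
    {"tx": 0, "ty": -3, "tz": 0, "yaw": 0, "jaw": 5},
    {"tx": 0, "ty": -3, "tz": 0, "yaw": 0, "jaw": 5},
  ],
)

```text
clock: 4.7
position: [512.3, 236.5, 76.7]
eef_rot: [-2.455, -1.96, 0.0]
contact_force: [0.2, -0.8, -3.6]
finger_gap: 10.7
grip_force: 58.7
```

>>> carry_out(
  motion=[
    {"tx": 0, "ty": -4, "tz": 0, "yaw": 0, "jaw": 5},
    {"tx": 0, "ty": -4, "tz": 0, "yaw": 0, "jaw": 5},
    {"tx": 0, "ty": -4, "tz": 0, "yaw": 0, "jaw": 5},
    {"tx": 0, "ty": -4, "tz": 0, "yaw": 0, "jaw": 5},
    {"tx": 0, "ty": -1.5, "tz": 0, "yaw": 0, "jaw": 5},
    {"tx": 0, "ty": 0, "tz": 0, "yaw": 0, "jaw": 5},
  ],
)

```text
clock: 5.3
position: [495.5, 240.4, 76.9]
eef_rot: [2.455, 1.961, 0.0]
contact_force: [0.6, 0.3, -3.6]
finger_gap: 10.9
grip_force: 58.6
```

Run:
```python
from h import *
s=sense();im=optics.read_camera("wrist");np.save("w3.npy",s,allow_pickle=True)
t=optics.read_camera("top")
cv2.imwrite("pics/w3full.png",im[...,::-1])
print(s["clock"],s["position"])
a=cv2.resize(im[0:190,180:440],None,fx=3,fy=3,interpolation=cv2.INTER_CUBIC)
cv2.imwrite("pics/w3.png",a[...,::-1])
```

```text
5.3 [495.50684306 240.40479283  76.86193745]
```

View pics/w3.png

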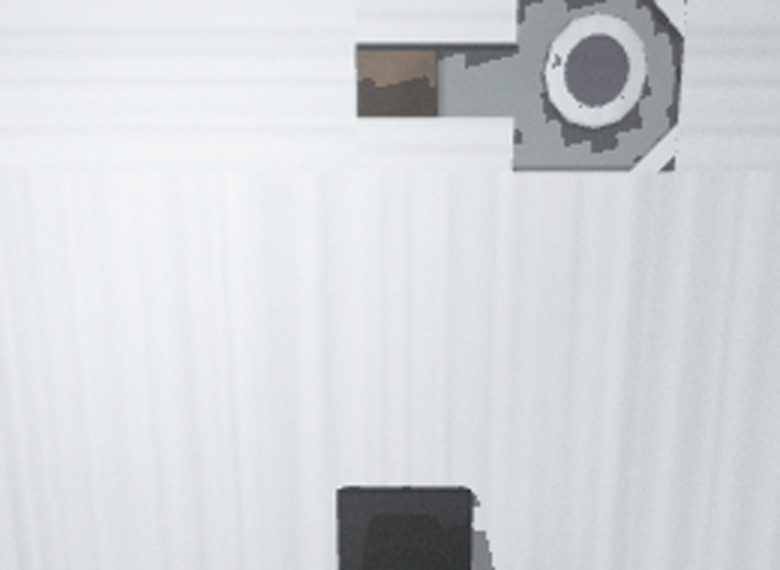

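The crop shows the stud head at (597,70) centred in the wide end, which spans columns 515–683. The row offset is parallax. Lifting.

>>> carry_out(
  motion=[
    {"tx": 0, "ty": 0, "tz": -4, "yaw": 0, "jaw": 5},
    {"tx": 0, "ty": 0, "tz": -6, "yaw": 0, "jaw": 5},
    {"tx": 0, "ty": 0, "tz": -8, "yaw": 0, "jaw": 5},
    {"tx": 0, "ty": 0, "tz": -12, "yaw": 0, "jaw": 5},
    {"tx": 0, "ty": 0, "tz": -20, "yaw": 0, "jaw": 5},
    {"tx": 0, "ty": 0, "tz": -20, "yaw": 0, "jaw": 5},
    {"tx": 0, "ty": 0, "tz": -20, "yaw": 0, "jaw": 5},
    {"tx": 0, "ty": 0, "tz": 0, "yaw": 0, "jaw": 5},
  ],
  newtons=80,
)

```text
clock: 6.2
position: [497.1, 241.0, 170.1]
eef_rot: [2.454, 1.96, 0.007]
contact_force: [0.4, 0.1, -3.9]
finger_gap: 10.4
grip_force: 83.0
```

>>> carry_out(
  motion=[
    {"tx": -27.4, "ty": 11, "tz": 0, "yaw": 0, "jaw": 5},
    {"tx": -27.4, "ty": 11, "tz": 0, "yaw": 0, "jaw": 5},
    {"tx": -27.4, "ty": 11, "tz": 0, "yaw": 0, "jaw": 5},
    {"tx": -27.4, "ty": 11, "tz": 0, "yaw": 0, "jaw": 5},
    {"tx": -27.4, "ty": 11, "tz": 0, "yaw": 0, "jaw": 5},
    {"tx": -27.4, "ty": 11, "tz": 0, "yaw": 0, "jaw": 5},
    {"tx": -27.4, "ty": 11, "tz": 0, "yaw": 0, "jaw": 5},
    {"tx": -27.4, "ty": 11, "tz": 0, "yaw": 0, "jaw": 5},
    {"tx": -27.4, "ty": 11, "tz": 0, "yaw": 0, "jaw": 5},
    {"tx": -27.4, "ty": 11, "tz": 0, "yaw": 0, "jaw": 5},
    {"tx": 0, "ty": 0, "tz": 0, "yaw": 0.135, "jaw": 5},
    {"tx": 0, "ty": 0, "tz": 0, "yaw": 0.135, "jaw": 5},
    {"tx": 0, "ty": 0, "tz": 0, "yaw": 0.135, "jaw": 5},
    {"tx": 0, "ty": 0, "tz": 0, "yaw": 0.135, "jaw": 5},
    {"tx": 0, "ty": 0, "tz": 0, "yaw": 0.135, "jaw": 5},
    {"tx": 0, "ty": 0, "tz": 0, "yaw": 0.135, "jaw": 5},
    {"tx": 0, "ty": 0, "tz": 0, "yaw": 0.135, "jaw": 5},
    {"tx": 0, "ty": 0, "tz": 0, "yaw": 0.135, "jaw": 5},
    {"tx": 0, "ty": 0, "tz": 0, "yaw": 0.135, "jaw": 5},
    {"tx": 0, "ty": 0, "tz": 0, "yaw": 0.135, "jaw": 5},
  ],
)

```text
clock: 8.2
position: [542.1, -51.2, 166.3]
eef_rot: [-3.142, 0.012, 0.001]
contact_force: [-0.6, -0.5, -4.4]
finger_gap: 10.3
grip_force: 83.0
```

>>> carry_out(
  motion=[
    {"tx": 0, "ty": 0, "tz": 20, "yaw": 0, "jaw": 5},
    {"tx": 0, "ty": 0, "tz": 25, "yaw": 0, "jaw": 5},
    {"tx": 0, "ty": 0, "tz": 25, "yaw": 0, "jaw": 5},
    {"tx": 0, "ty": 0, "tz": 20, "yaw": 0, "jaw": 5},
    {"tx": 0, "ty": 0, "tz": 12, "yaw": 0, "jaw": 5},
    {"tx": 0, "ty": 0, "tz": 8, "yaw": 0, "jaw": 5},
    {"tx": 0, "ty": 0, "tz": 5, "yaw": 0, "jaw": 5},
    {"tx": 0, "ty": 0, "tz": 4, "yaw": 0, "jaw": 5},
    {"tx": 0, "ty": 0, "tz": 0, "yaw": 0, "jaw": 5},
  ],
)

```text
clock: 9.1
position: [542.5, -51.2, 47.9]
eef_rot: [3.142, -0.003, 0.0]
contact_force: [-0.4, -0.1, -2.7]
finger_gap: 10.1
grip_force: 82.9
```

>>> carry_out(
  motion=[
    {"tx": 0, "ty": 0, "tz": 3, "yaw": 0, "jaw": 5},
    {"tx": 0, "ty": 0, "tz": 3, "yaw": 0, "jaw": 5},
    {"tx": 0, "ty": 0, "tz": 2, "yaw": 0, "jaw": 5},
    {"tx": 0, "ty": 0, "tz": 2, "yaw": 0, "jaw": 5},
    {"tx": 0, "ty": 0, "tz": 0, "yaw": 0, "jaw": 5},
  ],
)

```text
clock: 9.6
position: [542.2, -51.2, 37.5]
eef_rot: [-3.142, 0.003, 0.001]
contact_force: [-0.9, -0.4, -3.1]
finger_gap: 10.0
grip_force: 82.9
```

>>> carry_out(
  motion=[
    {"tx": 0, "ty": 0, "tz": 1.5, "yaw": 0, "jaw": 5},
    {"tx": 0, "ty": 0, "tz": 1.5, "yaw": 0, "jaw": 5},
    {"tx": 0, "ty": 0, "tz": 1.5, "yaw": 0, "jaw": 5},
    {"tx": 0, "ty": 0, "tz": 0, "yaw": 0, "jaw": 5},
  ],
)

```text
clock: 10.0
position: [542.4, -51.2, 33.5]
eef_rot: [-3.142, 0.004, -0.0]
contact_force: [-1.8, 0.1, 2.1]
finger_gap: 10.3
grip_force: 83.6
```

The cover is resting on the bench. Releasing it, rising and returning above the box.

>>> carry_out(
  motion=[
    {"tx": 0, "ty": 0, "tz": 0, "yaw": 0, "jaw": 30},
    {"tx": 0, "ty": 0, "tz": 0, "yaw": 0, "jaw": 60},
    {"tx": 0, "ty": 0, "tz": 0, "yaw": 0, "jaw": 60},
    {"tx": 0, "ty": 0, "tz": 0, "yaw": 0, "jaw": 60},
    {"tx": 0, "ty": 0, "tz": 0, "yaw": 0, "jaw": 60},
    {"tx": 0, "ty": 0, "tz": -10, "yaw": 0, "jaw": 60},
    {"tx": 0, "ty": 0, "tz": -30, "yaw": 0, "jaw": 60},
    {"tx": 0, "ty": 0, "tz": -40, "yaw": 0, "jaw": 60},
    {"tx": 0, "ty": 0, "tz": -40, "yaw": 0, "jaw": 60},
    {"tx": 0, "ty": 0, "tz": -40, "yaw": -0.135, "jaw": 60},
    {"tx": 0, "ty": 0, "tz": 0, "yaw": -0.135, "jaw": 60},
    {"tx": 0, "ty": 0, "tz": 0, "yaw": -0.135, "jaw": 60},
    {"tx": 0, "ty": 0, "tz": 0, "yaw": -0.135, "jaw": 60},
    {"tx": 0, "ty": 0, "tz": 0, "yaw": -0.135, "jaw": 60},
    {"tx": 0, "ty": 0, "tz": 0, "yaw": -0.135, "jaw": 60},
    {"tx": 0, "ty": 0, "tz": 0, "yaw": -0.135, "jaw": 60},
    {"tx": 0, "ty": 0, "tz": 0, "yaw": -0.135, "jaw": 60},
    {"tx": 0, "ty": 0, "tz": 0, "yaw": -0.135, "jaw": 60},
    {"tx": 0, "ty": 0, "tz": 0, "yaw": -0.135, "jaw": 60},
  ],
)

```text
clock: 11.9
position: [542.3, -51.2, 194.1]
eef_rot: [2.449, 1.967, 0.001]
contact_force: [-0.9, -0.4, -0.6]
finger_gap: 60.0
grip_force: 0.0
```

>>> carry_out(
  motion=[
    {"tx": 27.7, "ty": -8.2, "tz": 0, "yaw": 0, "jaw": 60},
    {"tx": 27.7, "ty": -8.2, "tz": 0, "yaw": 0, "jaw": 60},
    {"tx": 27.7, "ty": -8.2, "tz": 0, "yaw": 0, "jaw": 60},
    {"tx": 27.7, "ty": -8.2, "tz": 0, "yaw": 0, "jaw": 60},
    {"tx": 27.7, "ty": -8.2, "tz": 0, "yaw": 0, "jaw": 60},
    {"tx": 27.7, "ty": -8.2, "tz": 0, "yaw": 0, "jaw": 60},
    {"tx": 27.7, "ty": -8.2, "tz": 0, "yaw": 0, "jaw": 60},
    {"tx": 27.7, "ty": -8.2, "tz": 0, "yaw": 0, "jaw": 60},
    {"tx": 27.7, "ty": -8.2, "tz": 0, "yaw": 0, "jaw": 60},
    {"tx": 27.7, "ty": -8.2, "tz": 0, "yaw": 0, "jaw": 60},
    {"tx": 0, "ty": 0, "tz": 0, "yaw": 0, "jaw": 60},
  ],
)

```text
clock: 13.0
position: [523.2, 239.9, 193.9]
eef_rot: [-2.452, -1.964, -0.001]
contact_force: [-0.1, 0.2, -1.2]
finger_gap: 59.9
grip_force: 0.0
```

Run:
```python
from h import *
s=sense();im=optics.read_camera("wrist");np.save("w4.npy",s,allow_pickle=True)
cv2.imwrite("pics/w4.png",im[...,::-1])
t=optics.read_camera("top");cv2.imwrite("pics/top4.png",t[...,::-1])
print(s["clock"],s["position"],s["q"].round(2),s["eef_rot"])
```

```text
13.0 [523.17963267 239.94105484 193.86647254] [0.43 0.38 0.07 1.25 0.   2.22] [-2.45159466e+00 -1.96373376e+00 -1.20293192e-03]
```

View pics/w4.png

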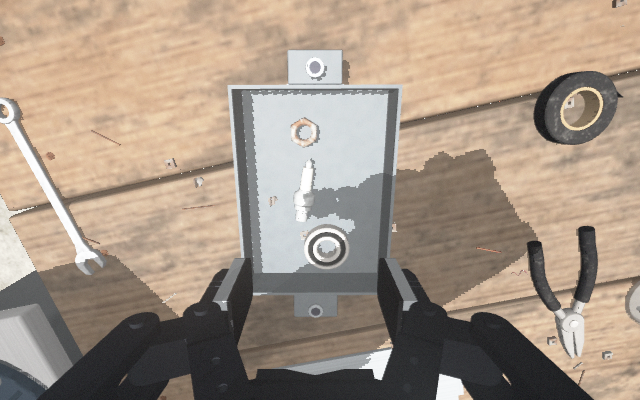

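The wrist view shows the bearing at (326.5,247), the nut at (304,132) and the plug at (305,192). The studs are at (316,67) and (316,311).

Run:
```python
from h import *
s=np.load("w4.npy",allow_pickle=True).item()
im=cv2.imread("pics/w4.png",0)[215:280,290:365]
c=cv2.HoughCircles(cv2.resize(cv2.GaussianBlur(im,(3,3),0),None,fx=4,fy=4),cv2.HOUGH_GRADIENT,1,40,param1=120,param2=25,minRadius=70,maxRadius=110)
if c is not None: print((c[0,:3]/4+[290,215,0]).round(1))
b=ray("wrist",(326.5,247),17,s)
s1=ray("wrist",(316,67),52,s);s2=ray("wrist",(316,311),52,s);m=(s1+s2)/2;d=s1-s2
yaw=np.arctan2(-d[0],d[1]);print("bearing",b.round(1),"studs mid",m.round(1),"len",np.linalg.norm(d),"yaw",yaw)
X=np.array([np.cos(yaw),np.sin(yaw)]);Y=np.array([-X[1],X[0]])
print("in box",X@(b-m)[:2],Y@(b-m)[:2],"tool delta",totool(b-s["position"],s).round(1))
# cover and dish seen from above
g=cv2.cvtColor(cv2.imread("pics/top4.png"),cv2.COLOR_BGR2GRAY)
c=cv2.HoughCircles(g[180:265,380:470],cv2.HOUGH_GRADIENT,1,50,param1=120,param2=15,minRadius=22,maxRadius=30)
if c is not None:
    u=c[0,0]+[380,180,0];print("dish px",u,ray("top",u[:2],13).round(1))
```

```text
[[326.6 246.4  19.8]]
bearing [520.8 177.5  17. ] studs mid [522.7 236.1  52. ] len 218.5406295206222 yaw -0.2197773445243772
in box 10.91550654596971 -57.597554733609584 tool delta [-61.6  11.3 176.8]
dish px [423.5        221.5         22.70000076] [ 497.8 -269.9   13. ]
```

>>> carry_out(
  motion=[
    {"tx": -30.5, "ty": 5.2, "tz": 10, "yaw": 0, "jaw": 62},
    {"tx": -30.5, "ty": 5.2, "tz": 20, "yaw": 0, "jaw": 62},
    {"tx": 0, "ty": 0, "tz": 30, "yaw": 0, "jaw": 62},
    {"tx": 0, "ty": 0, "tz": 30, "yaw": 0, "jaw": 62},
    {"tx": 0, "ty": 0, "tz": 25, "yaw": 0, "jaw": 62},
    {"tx": 0, "ty": 0, "tz": 15, "yaw": 0, "jaw": 62},
    {"tx": 0, "ty": 0, "tz": 0, "yaw": 0, "jaw": 62},
  ],
)

```text
clock: 13.8
position: [519.1, 173.8, 61.9]
eef_rot: [-2.455, -1.958, 0.005]
contact_force: [0.7, -0.5, 0.7]
finger_gap: 61.6
grip_force: 0.0
```

Run:
```python
from h import *
s=sense();im=optics.read_camera("wrist");np.save("w5.npy",s,allow_pickle=True)
cv2.imwrite("pics/w5.png",im[...,::-1])
print(s["clock"],s["position"],s["contact_force"],proj("wrist",(520.8,177.5,17),s))
```

```text
13.8 [519.14237581 173.83574066  61.85958436] [ 0.68557249 -0.54891247  0.70126691] [317.76366036 240.33126271]
```

View pics/w5.png

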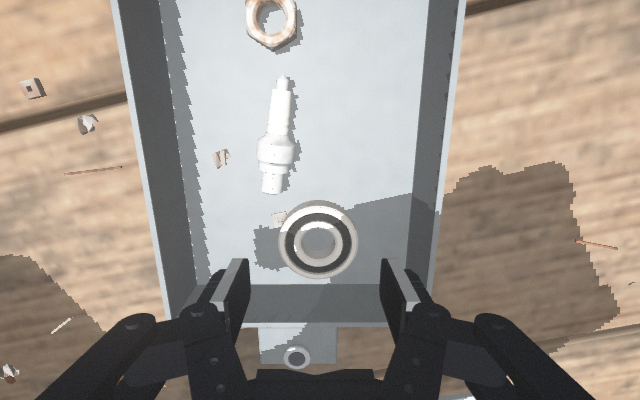

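The bearing appears at (318,239), within about a pixel of the prediction. I'm correcting by 4 mm and descending.

>>> carry_out(
  motion=[
    {"tx": 4, "ty": 0.8, "tz": 10, "yaw": 0, "jaw": 62},
    {"tx": 0, "ty": 0, "tz": 12, "yaw": 0, "jaw": 62},
    {"tx": 0, "ty": 0, "tz": 8, "yaw": 0, "jaw": 62},
    {"tx": 0, "ty": 0, "tz": 6, "yaw": 0, "jaw": 62},
    {"tx": 0, "ty": 0, "tz": 4, "yaw": 0, "jaw": 62},
    {"tx": 0, "ty": 0, "tz": 0, "yaw": 0, "jaw": 62},
  ],
)

```text
clock: 14.45
position: [521.7, 178.9, 22.8]
eef_rot: [-2.455, -1.96, 0.001]
contact_force: [-0.7, -0.8, 0.1]
finger_gap: 62.0
grip_force: 0.0
```

>>> carry_out(
  motion=[
    {"tx": 0, "ty": 0, "tz": 3, "yaw": 0, "jaw": 62},
    {"tx": 0, "ty": 0, "tz": 2.5, "yaw": 0, "jaw": 62},
    {"tx": 0, "ty": 0, "tz": 0, "yaw": 0, "jaw": 52},
    {"tx": 0, "ty": 0, "tz": 0, "yaw": 0, "jaw": 40},
    {"tx": 0, "ty": 0, "tz": 0, "yaw": 0, "jaw": 40},
    {"tx": 0, "ty": 0, "tz": 0, "yaw": 0, "jaw": 40},
    {"tx": 0, "ty": 0, "tz": 0, "yaw": 0, "jaw": 40},
  ],
  newtons=50,
)

```text
clock: 15.15
position: [522.0, 179.0, 18.3]
eef_rot: [2.455, 1.96, 0.0]
contact_force: [-4.3, -1.6, 8.2]
finger_gap: 43.6
grip_force: 50.1
```

>>> carry_out(
  motion=[
    {"tx": 0, "ty": 0, "tz": -3, "yaw": 0, "jaw": 38},
    {"tx": 0, "ty": 0, "tz": -6, "yaw": 0, "jaw": 38},
    {"tx": 0, "ty": 0, "tz": -10, "yaw": 0, "jaw": 38},
    {"tx": 0, "ty": 0, "tz": -20, "yaw": 0, "jaw": 38},
    {"tx": 0, "ty": 0, "tz": -30, "yaw": 0, "jaw": 38},
    {"tx": 0, "ty": 0, "tz": -30, "yaw": 0, "jaw": 38},
    {"tx": 0, "ty": 0, "tz": -30, "yaw": 0, "jaw": 38},
    {"tx": 0, "ty": 0, "tz": 0, "yaw": 0, "jaw": 38},
  ],
)

```text
clock: 15.95
position: [524.0, 179.7, 151.5]
eef_rot: [2.453, 1.959, 0.01]
contact_force: [0.3, 0.9, -2.0]
finger_gap: 43.4
grip_force: 51.1
```

Run:
```python
from h import *
s=sense();im=optics.read_camera("wrist")
sc=optics.read_camera("scene")
p=proj("scene",s["position"]);u,v=map(int,p)
a=cv2.resize(sc[max(0,v-75):v+75,max(0,u-75):u+75],(500,500))[...,::-1]
b=cv2.resize(im,(800,500))[:,150:450+0][...,::-1]
b=im[150:400,200:440][...,::-1];b=cv2.resize(b,(290,500) if 0 else (300,312))
b=cv2.copyMakeBorder(b,0,500-312,0,0,cv2.BORDER_CONSTANT)
cv2.imwrite("pics/l6.png",np.hstack([a,b]))
print(s["position"],s["finger_gap"],s["contact_force"],p)
T=np.array([497.8,-269.9]); print(totool([*(T-s["position"][:2]),0],s))
```

```text
[523.97802219 179.66639772 151.54960729] 43.41235483709032 [ 0.26672402  0.90557159 -2.00587602] [301.50835338 222.94051636]
[-444.22213279   73.8962827    -1.12736265]
```

View pics/l6.png

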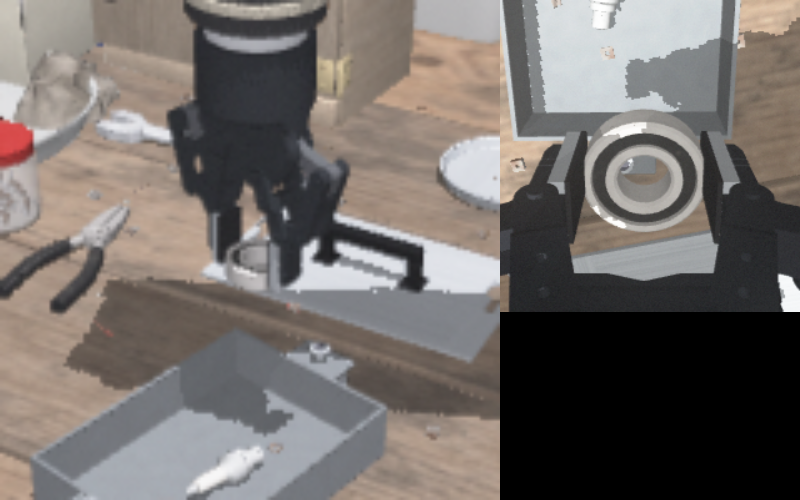

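The bearing is held level between the pads, and the nut and plug are still in the box. Carrying it to the dish.

>>> carry_out(
  motion=[
    {"tx": -15, "ty": 2.6, "tz": 0, "yaw": 0, "jaw": 38},
    {"tx": -28.6, "ty": 4.7, "tz": 0, "yaw": 0, "jaw": 38},
    {"tx": -28.6, "ty": 4.7, "tz": 0, "yaw": 0, "jaw": 38},
    {"tx": -28.6, "ty": 4.7, "tz": 0, "yaw": 0, "jaw": 38},
    {"tx": -28.6, "ty": 4.7, "tz": 0, "yaw": 0, "jaw": 38},
    {"tx": -28.6, "ty": 4.7, "tz": 0, "yaw": 0, "jaw": 38},
    {"tx": -28.6, "ty": 4.7, "tz": 0, "yaw": 0, "jaw": 38},
    {"tx": -28.6, "ty": 4.7, "tz": 0, "yaw": 0, "jaw": 38},
    {"tx": -28.6, "ty": 4.7, "tz": 0, "yaw": 0, "jaw": 38},
    {"tx": -28.6, "ty": 4.7, "tz": 0, "yaw": 0, "jaw": 38},
    {"tx": -28.6, "ty": 4.7, "tz": 0, "yaw": 0, "jaw": 38},
    {"tx": -28.6, "ty": 4.7, "tz": 0, "yaw": 0, "jaw": 38},
    {"tx": -28.6, "ty": 4.7, "tz": 0, "yaw": 0, "jaw": 38},
    {"tx": -28.6, "ty": 4.7, "tz": 0, "yaw": 0, "jaw": 38},
    {"tx": -28.6, "ty": 4.7, "tz": 0, "yaw": 0, "jaw": 38},
    {"tx": -28.6, "ty": 4.7, "tz": 0, "yaw": 0, "jaw": 38},
    {"tx": -28.6, "ty": 4.7, "tz": 0, "yaw": 0, "jaw": 38},
    {"tx": 0, "ty": 0, "tz": 0, "yaw": 0, "jaw": 38},
  ],
)

```text
clock: 17.85
position: [491.6, -302.2, 145.4]
eef_rot: [-2.457, -1.956, 0.002]
contact_force: [0.6, 1.2, -1.8]
finger_gap: 43.2
grip_force: 51.1
```

Run:
```python
from h import *
s=sense();im=optics.read_camera("wrist");np.save("w7.npy",s,allow_pickle=True)
cv2.imwrite("pics/w7.png",im[...,::-1])
T=np.array([497.8,-269.9]); print(s["position"],totool([*(T-s["position"][:2]),0],s).round(1))
print("rim outline expected",[proj("wrist",(T[0]+69*np.cos(a),T[1]+69*np.sin(a),13),s).round(0) for a in np.arange(4)*np.pi/2])
for k in range(0,0):pass
g=im.copy()
for a in np.linspace(0,2*np.pi,60):
    p=proj("wrist",(T[0]+69*np.cos(a),T[1]+69*np.sin(a),13),s); cv2.circle(g,tuple(int(x) for x in p),1,(255,0,0),-1)
cv2.imwrite("pics/w7o.png",g[...,::-1])
```

```text
[ 491.62795074 -302.23250365  145.43013218] [32.9 -1.2 -0. ]
rim outline expected [array([400., 144.]), array([293.,  73.]), array([232., 182.]), array([332., 240.])]
```

View pics/w7o.png

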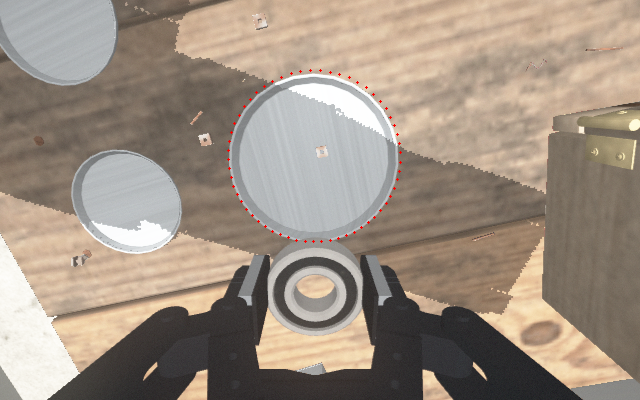

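The picture shows the dish centred at about (315,156), with the predicted rim outline (dots) lying on it. The dish is 33 mm along +tx. Correcting and descending.

>>> carry_out(
  motion=[
    {"tx": 16.5, "ty": -0.6, "tz": 0, "yaw": 0, "jaw": 38},
    {"tx": 16.5, "ty": -0.6, "tz": 10, "yaw": 0, "jaw": 38},
    {"tx": 0, "ty": 0, "tz": 20, "yaw": 0, "jaw": 38},
    {"tx": 0, "ty": 0, "tz": 25, "yaw": 0, "jaw": 38},
    {"tx": 0, "ty": 0, "tz": 22, "yaw": 0, "jaw": 38},
    {"tx": 0, "ty": 0, "tz": 14, "yaw": 0, "jaw": 38},
    {"tx": 0, "ty": 0, "tz": 10, "yaw": 0, "jaw": 38},
    {"tx": 0, "ty": 0, "tz": 6, "yaw": 0, "jaw": 38},
    {"tx": 0, "ty": 0, "tz": 4, "yaw": 0, "jaw": 38},
    {"tx": 0, "ty": 0, "tz": 0, "yaw": 0, "jaw": 38},
    {"tx": 0, "ty": 0, "tz": 0, "yaw": 0, "jaw": 38},
  ],
)

```text
clock: 19.0
position: [499.8, -266.7, 36.3]
eef_rot: [2.454, 1.96, 0.0]
contact_force: [0.2, -0.2, -0.5]
finger_gap: 43.2
grip_force: 51.1
```

>>> carry_out(
  motion=[
    {"tx": 0, "ty": 0, "tz": 4, "yaw": 0, "jaw": 38},
    {"tx": 0, "ty": 0, "tz": 4, "yaw": 0, "jaw": 38},
    {"tx": 0, "ty": 0, "tz": 3, "yaw": 0, "jaw": 38},
    {"tx": 0, "ty": 0, "tz": 2, "yaw": 0, "jaw": 38},
    {"tx": 0, "ty": 0, "tz": 2, "yaw": 0, "jaw": 38},
    {"tx": 0, "ty": 0, "tz": 0, "yaw": 0, "jaw": 38},
  ],
)

```text
clock: 19.6
position: [499.3, -266.6, 20.5]
eef_rot: [-2.455, -1.96, 0.0]
contact_force: [0.4, -0.1, -1.6]
finger_gap: 43.8
grip_force: 51.1
```

>>> carry_out(
  motion=[
    {"tx": 0, "ty": 0, "tz": 1, "yaw": 0, "jaw": 38},
    {"tx": 0, "ty": 0, "tz": 1, "yaw": 0, "jaw": 38},
    {"tx": 0, "ty": 0, "tz": 1, "yaw": 0, "jaw": 38},
    {"tx": 0, "ty": 0, "tz": 0, "yaw": 0, "jaw": 38},
  ],
)

```text
clock: 20.0
position: [499.6, -266.7, 18.3]
eef_rot: [2.455, 1.96, 0.0]
contact_force: [-2.8, 1.8, 9.2]
finger_gap: 43.2
grip_force: 52.0
```

Contact at the expected height. Releasing and rising.

>>> carry_out(
  motion=[
    {"tx": 0, "ty": 0, "tz": -0.5, "yaw": 0, "jaw": 48},
    {"tx": 0, "ty": 0, "tz": 0, "yaw": 0, "jaw": 55},
    {"tx": 0, "ty": 0, "tz": 0, "yaw": 0, "jaw": 62},
    {"tx": 0, "ty": 0, "tz": 0, "yaw": 0, "jaw": 62},
    {"tx": 0, "ty": 0, "tz": 0, "yaw": 0, "jaw": 62},
    {"tx": 0, "ty": 0, "tz": -5, "yaw": 0, "jaw": 62},
    {"tx": 0, "ty": 0, "tz": -15, "yaw": 0, "jaw": 62},
    {"tx": 0, "ty": 0, "tz": -30, "yaw": 0, "jaw": 62},
    {"tx": 0, "ty": 0, "tz": -40, "yaw": 0, "jaw": 62},
    {"tx": 0, "ty": 0, "tz": -40, "yaw": 0, "jaw": 62},
    {"tx": -30, "ty": 0, "tz": 0, "yaw": 0, "jaw": 62},
    {"tx": 0, "ty": 0, "tz": 0, "yaw": 0, "jaw": 62},
  ],
)

```text
clock: 21.2
position: [493.0, -298.3, 149.9]
eef_rot: [2.454, 1.957, 0.001]
contact_force: [-0.1, -0.0, -0.2]
finger_gap: 61.9
grip_force: 0.0
```

Run:
```python
from h import *
s=sense();im=optics.read_camera("wrist");cv2.imwrite("pics/w8.png",im[...,::-1])
print(s["position"],s["finger_gap"],s["contact_force"],s["clock"])
g=cv2.cvtColor(im,cv2.COLOR_RGB2GRAY)
e=proj("wrist",(498,-270,17),s);r=np.linalg.norm(proj("wrist",(498,-246.5,17),s)-e);print("expected px",e,"r",r)
c=cv2.HoughCircles(cv2.GaussianBlur(g,(3,3),0),cv2.HOUGH_GRADIENT,1,20,param1=100,param2=25,minRadius=int(r*.8),maxRadius=int(r*1.2))
if c is not None:
    for u in c[0,:5]: print(u,ray("wrist",u[:2],17,s).round(1))
c=cv2.HoughCircles(cv2.GaussianBlur(g,(3,3),0),cv2.HOUGH_GRADIENT,1,30,param1=100,param2=25,minRadius=int(r*2.6),maxRadius=int(r*3.2))
if c is not None:
    for u in c[0,:3]: print("dish",u,ray("wrist",u[:2],13,s).round(1))
# dark seal ring of bearing: fit ellipse
m=(g<70).astype(np.uint8);x,y=map(int,e);m2=np.zeros_like(m);R0=int(r*1.5);m2[y-R0:y+R0,x-R0:x+R0]=m[y-R0:y+R0,x-R0:x+R0]
for k in cv2.findContours(m2,cv2.RETR_CCOMP,cv2.CHAIN_APPROX_NONE)[0]:
    if cv2.contourArea(k)>150: print("ellipse",cv2.fitEllipse(k),cv2.contourArea(k))
```

```text
[ 492.98303184 -298.34514141  149.88883259] 61.87286548612158 [-0.07667919 -0.03341124 -0.18497716] 21.2
expected px [313.46963247 167.94807021] r 29.47289793539288
[313.5 164.5  26.8] [ 498.7 -267.3   17. ]
dish [312.5 159.5  80.9] [ 498.6 -263.8   13. ]
```

```bash
python3 -c "
from workcell import workorder
print(workorder.finish_job())"
```

```text
the job is handed in; nothing more can be done
None
```

The job is handed in at about 21 s of the 58 s allowed, no verdict returned: the cover lies handle up on the bare bench, the bearing is in the largest dish about 4 mm from its measured centre, and the nut and spark plug were left in the box.

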